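Lean the amber glass plate on the drying rack

TASK

Take the amber glass plate out of the grey slotted stand and lean it on the drying rack to dry: its bottom edge along the yellow line, centred between the posts, its back resting against the steel rail so that it leans back about 20 degrees and stays there without sliding. Leave the green plate standing in its slot.

Things in the scene. Friction and masses are not known exactly. Their poses are not given: they have to be found in the camera images.
- amber_plate: the amber (brown-yellow) glass plate, 8 mm thick (its x axis), 90 mm wide (y), 150 mm tall (z), about 0.25 kg, all edges plain. Origin: middle of its bottom edge face; z points up the plate. It starts upright in one of the two slots of plate_stand, its bottom 8 mm above the table and its top 158 mm above the table; draw it straight up by at least 25 mm to free it
- green_plate: the green glass plate of the same shape, size and axes, standing in the other slot; to be left alone. Which plate stands in which slot varies
- plate_stand: fixed grey block 130 x 120 x 28 mm (x, y, z) with two slots, each 11 mm wide (x), 94 mm long (y), 20 mm deep, centred at x = -40 mm and x = +40 mm. Origin: centre of the underside, on the table; z up
- drying_rack: fixed rack: base with a black rubber mat (x -34 to +26 mm, top at z = 10 mm), a yellow line on it along y at x = 0, and a steel rail 10 mm thick along y (axis at x = 35.8, z = 83.5 mm) on posts at y = -72 and +72. Origin: on the table under the line's middle; x from line to rail, z up. A plate with bottom middle on the line and back on the rail leans 20 degrees to +x
Not all that is in view belongs to the job. Of the things shaped like the amber_plate, the amber one is meant.

How it is judged (in metres and radians):
At the end, for the whole second after the job is handed in: Amber plate at rest on the mat: middle of its bottom edge within 13 mm of the yellow line and 20 mm of the line's middle, within 12 degrees of parallel to the rail, leaning on the rail 10 to 30 degrees from vertical; green plate upright in its slot, within 10 mm of its start (x of amber_plate in the frame of drying_rack between -0.013 and 0.013 m and y of amber_plate in the frame of drying_rack between -0.02 and 0.02 m and z of amber_plate in the frame of drying_rack between 0.005 and 0.018 m and angle between amber_plate's own z axis and vertical between 0.17 and 0.53 rad and angle between the y axis of amber_plate and the y axis of drying_rack, either way round below 0.21 rad and contact force between amber_plate and drying_rack above 0.3 N and linear speed of amber_plate below 0.01 m/s and angular speed of amber_plate below 0.1 rad/s and distance of green_plate from where it was at the start of the episode below 0.01 m and angle between green_plate's own z axis and vertical below 0.2 rad); the robot touches nothing.
It fails at once if the green plate is pulled out of its slot or knocked over (distance of green_plate from where it was at the start of the episode above 0.02 m or angle between green_plate's own z axis and vertical above 0.35 rad).
It also fails if it takes over 35 s, if anything falls off the work surface, if the arm or the gripper's body presses on something with over 40 N, if the wrist force passes 120 N, or if a joint passes its speed limit or range.

ROBOT

A 6-joint arm with a two-finger parallel gripper is mounted at the origin on a cart in front of the work surface, level with it; the furniture and walls round the work are solid. World frame = base frame: x ahead of the robot, y to its left, z up, the work surface at z = 0. Lengths are in mm, angles in degrees, forces in N, time in s.
With the tool pointing down it reaches from about 350 to 850 mm from the base axis. Payload 8.1 kg.
Tool frame: the origin (TCP) lies at the very end of the fingers, on their centre line; the grasp point (between the pads) lies 19 mm behind it; z points along the fingers, y is the line along which they close (so a half turn about z gives the same grasp; the last joint's range is limited). The gripper opens to 85 mm and grips with 20 to 120 N. Pads are 22 mm wide; open, the fingers measure 114 mm over their backs; the gripper's body (76 mm by 85 mm) begins 54 mm behind the grasp point. The pads swing forward as they close: fully open they stand 13 mm farther back than shut.
Start: joints at [63.69, 7.471, 85.268, -0, 87.261, -4.893], TCP at [219.073, 558.581, 231.292] pointing down, gripper open.
Joint ranges: [-169.43, 169.43], [-51.17, 129.36], [1.28, 143.12], [-76.62, 256.62], [0, 156.53], [-152.29, 152.29]. Speed limits (degrees/s): [136.94, 136.94, 159.86, 180, 180, 180].

INTERFACE

Orientations are given as [roll, pitch, yaw] about the fixed x, y, z axes, in that order (R = Rz(yaw) Ry(pitch) Rx(roll)).
In Python, from bench import * gives the robot as it stands.
- The arm moves only by the tool play_rows, never from a script. Its argument "increments" is a list of rows, each a list of 3 entries, a list of its own where there are three numbers: the gripper's target within -1 to 1 (fully open at 1, half-way at 0, shut at -1), then the shift along the tool's x, y, z in mm, then the turn about the tool's z in rad. A call has 1 to 12 rows; each row shifts and turns the commanded pose from where the row before left it, along the tool's axes as they then stand; what a row does not reach is not made up. A row lasts 1/12 s, in which the tool goes at most 41.7 mm and 7.16 degrees, less where a joint would pass 70% of its speed; a pose out of reach is approached as far as the arm can. A call is refused whole if a number of a shift passes 41.7 or a number of a turn 0.125, either way. A call with a gripper value outside its range is refused whole. The fingers move at their own pace and stop on an object; "force" is the grip in N (left out, the last holds). Time passes only in rows, so rows that do not move let the fingers close. It gives the time, the measured TCP pose, the force, the opening and the grip force at its end, in the units of the state.
- sense(): the state, without advancing time (a new reading comes with each control period).
- snapshot(name): name is "scene" or "side" or "wrist"; returns a dict with "color" (384x512x3 uint8, red, green, blue), "intrinsics" (3x3 intrinsics, pixels), "world_from_camera" (4x4, takes a point from camera to world coordinates). Camera axes: x right, y down, z forward; pixel columns grow to the right and rows downward; lengths in mm; the calibration is good to about 2 mm. A picture is of the moment at which its call begins. There is no depth.
- hand_in(): hands the job in; it is judged then, once.
Trained networks look in a picture, given as the dict that the camera call returned (one of the last four; its "shot" number tells which), for a name from the list of things; names that differ only in an ending like _2 or _b are one class to them, and where a whole thing is asked for, a point or a joint stands for the part that bears it (a point fixed in the world has none). Each returns a list of dicts, best first, with "p" (0 to 1); they miss things now and then, are a little off and sometimes report something else, mostly with a low value. They report only what shows in the picture. A call takes as long as a camera call. They do not tell look-alikes from the thing itself.
- find_in(query, picture): "xyz" ([x, y, z] in mm, in the coordinates of the camera as it stood for that picture, good to about 4 mm: the middle of the surface that is visible of it).
- regions_of(query, picture): "mask" (384x512 bool, what is visible of it).
- pinpoint(query, picture): "xyz" ([x, y, z] in mm, in the coordinates of the camera as it stood for that picture, good to about 4 mm: a listed point, or the origin of a listed thing).
The state is a dict: "time": time; "joint_pos": joint angles; "qd": joint speeds; "joint_efforts": joint torques, N m; "tool_pos": TCP position; "tcp_rot": TCP orientation; "ft_force": force on the tool from outside, world axes, zero at the start; "wrist_torque": the same for the moment, N m; "finger_gap": finger opening in mm; "grip_force": force on a finger pad.
Only numpy, scipy, OpenCV 4.12 (cv2) and the standard library are available. Lean on these libraries where they do the work, as an engineer would, in place of code of your own. Each camera call takes 0.05 s, during which the arm holds its last target. There are 200 camera calls.

## Working session

There is one attempt and no reset: what is moved stays moved. The work goes in short steps, Python scripts to look and compute and a tool call to move; the robot and the scene stay as the last step left them, time stands still between calls to the robot, and variables do not carry over. Pictures are saved under pics/ and viewed, at most 10 in all, crops included, and the job is handed in when it is done.

Besides the shell and the picture viewer there is one more tool, called after ">>>" as a command line: name --argument value ..., lists and objects as JSON in quotes. play_rows: Moves the arm, as the interface text tells. Its arguments: {"type":"object","properties":{"increments":{"type":"array","items":{"type":"array"}},"force":{"type":"number"}},"required":["increments"]}

```bash
mkdir -p pics
python3 - <<'E'
from bench import *
import numpy as np,cv2
s=sense();print({k:np.round(v,2) for k,v in s.items()})
ims=[]
for n in("scene","side"):
    p=snapshot(n);ims.append(p["color"])
    M=np.array(p["world_from_camera"]);print(n,np.round(M,3).tolist(),np.round(p["intrinsics"],1).tolist())
    for q in("amber_plate","green_plate","plate_stand","drying_rack"):
        for f in(pinpoint,find_in):
            for d in f(q,p)[:3]:
                w=M@np.r_[d["xyz"],1];print(q,f.__name__,round(d["p"],2),np.round(w[:3]))
cv2.imwrite("pics/a.png",np.vstack(ims)[:,:,::-1])
cv2.imwrite("pics/a.png",cv2.resize(np.hstack(ims)[:,:,::-1],(800,300),interpolation=cv2.INTER_AREA))
cv2.imwrite("pics/b.png",ims[0][:,:,::-1])
E
```

```text
{'time': np.float64(0.0), 'joint_pos': array([63.69,  7.52, 85.33,  0.  , 87.26, -4.89]), 'qd': array([ 0.09,  0.03, -0.01, -0.03,  0.12, -0.09]), 'joint_efforts': array([ 0.000e+00, -5.694e+01, -5.006e+01, -0.000e+00,  1.000e-02,
        0.000e+00]), 'tool_pos': array([218.82, 558.08, 230.22]), 'tcp_rot': array([-1.7989e+02, -1.0000e-02,  1.5858e+02]), 'ft_force': array([-0.65, -0.44, -0.3 ]), 'wrist_torque': array([ 0.02,  0.04, -0.06]), 'grip_force': np.float64(0.0), 'finger_gap': np.float64(85.7)}
scene [[0.907, -0.156, 0.392, 96.342], [-0.422, -0.367, 0.829, -559.211], [0.014, -0.917, -0.398, 418.754], [0.0, 0.0, 0.0, 1.0]] [[498.7, 0.0, 252.5], [0.0, 498.7, 193.4], [0.0, 0.0, 1.0]]
amber_plate call 0.91 [487. 326.   5.]
amber_plate call 0.81 [367. 184.  -2.]
amber_plate call 0.85 [365. 180.  83.]
amber_plate call 0.7 [485. 307.  91.]
green_plate call 0.87 [571. 317.   2.]
green_plate call 0.94 [566. 298.  90.]
plate_stand call 0.97 [529. 318.  -6.]
plate_stand call 0.91 [519. 266.  26.]
drying_rack call 0.7 [499.  61.   1.]
drying_rack call 0.84 [529.  45.  11.]
drying_rack call 0.2 [568. 301.  91.]
side [[0.998, 0.014, -0.066, 508.199], [0.064, -0.496, 0.866, -581.48], [-0.021, -0.868, -0.495, 507.064], [0.0, 0.0, 0.0, 1.0]] [[474.7, 0.0, 248.0], [0.0, 474.7, 187.9], [0.0, 0.0, 1.0]]
amber_plate call 0.81 [370. 183.  -2.]
amber_plate call 0.73 [484. 322.   8.]
amber_plate call 0.77 [485. 304.  97.]
green_plate call 0.76 [566. 314.  10.]
green_plate call 0.75 [562. 278. 105.]
plate_stand call 0.71 [527. 316.   2.]
plate_stand call 0.57 [527. 280.  27.]
drying_rack call 0.78 [497.  54.   2.]
drying_rack call 0.64 [529.  34.  12.]
```

View pics/b.png

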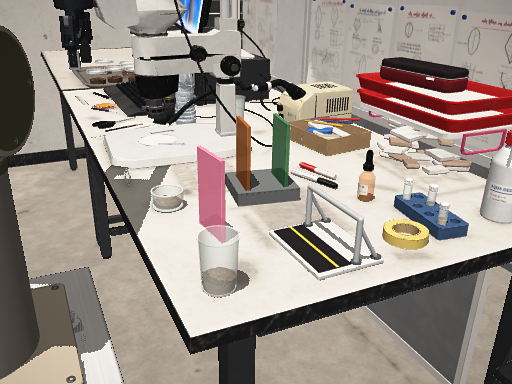

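View pics/a.png

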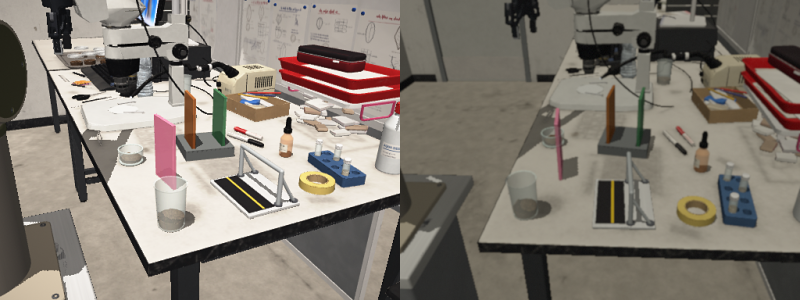

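The amber plate is in the left slot (scene px ~243,152) and green in the right one (282,150). The pink plate (212,190) is the decoy. The rack is at (325,235) with its rail toward +x. Next I'll fit poses precisely.

```bash
cat > h.py <<'E'
from bench import *
import numpy as np,cv2
from scipy.optimize import minimize
def proj(p,W):
    M=np.linalg.inv(np.array(p["world_from_camera"]));c=W@M[:3,:3].T+M[:3,3];k=c@np.array(p["intrinsics"]).T
    return k[:,:2]/k[:,2:]
def onplane(p,uv,z):
    M=np.array(p["world_from_camera"]);r=np.c_[uv,np.ones(len(uv))]@np.linalg.inv(np.array(p["intrinsics"])).T@M[:3,:3].T
    return M[:3,3]+r*((z-M[2,3])/r[:,2])[:,None]
def box(x,y,a,z0=28,z1=158):
    c,s=np.cos(a),np.sin(a)
    return np.array([[x+c*u-s*v,y+s*u+c*v,z] for u in(-4,4) for v in(-45,45) for z in(z0,z1)])
def amb(p,hue,c):
    h=cv2.cvtColor(p["color"],cv2.COLOR_RGB2HSV);m=cv2.inRange(h,(hue[0],90,40),(hue[1],255,255))
    n,l,st,ce=cv2.connectedComponentsWithStats(m);u=proj(p,np.array([c]))[0]
    k=min([i for i in range(1,n) if st[i,4]>100],key=lambda i:np.hypot(*(ce[i]-u)));return (l==k)
def iou(p,m,W):
    S=16;im=np.zeros((384*4,512*4),np.uint8);hull=cv2.convexHull((proj(p,W)*4+1.5).astype(np.float32))
    cv2.fillConvexPoly(im,np.round(hull).astype(np.int32),255)
    f=cv2.resize(im,(512,384),interpolation=cv2.INTER_AREA)/255.
    return np.minimum(f,m).sum()/np.maximum(f,m).sum()
E
python3 - <<'E'
from h import *
ps=[snapshot("scene"),snapshot("side")]
for nm,hue,c in(("amber",(5,20),[486,322,93]),("green",(50,90),[568,315,93])):
    ms=[amb(p,hue,c) for p in ps]
    for sel in([0,1],[0],[1]):
        f=lambda v:-sum(iou(ps[i],ms[i],box(v[0],v[1],v[2]/50)) for i in sel)
        best=min((minimize(f,[c[0],c[1],a],method="Nelder-Mead",options=dict(initial_simplex=np.array([[c[0],c[1],a],[c[0]+6,c[1],a],[c[0],c[1]+6,a],[c[0],c[1],a+5]]))) for a in(-10,-3,4)),key=lambda r:r.fun)
        print(nm,sel,best.x[:2].round(1),np.degrees(best.x[2]/50).round(1),best.fun.round(3),[m.sum() for m in ms])
for p in ps:
    h=cv2.cvtColor(p["color"],cv2.COLOR_RGB2HSV);m=cv2.inRange(h,(18,120,80),(35,255,255))
    n,l,st,ce=cv2.connectedComponentsWithStats(m);u=proj(p,np.array([[498,57,10]]))[0]
    k=min([i for i in range(1,n) if st[i,4]>30],key=lambda i:np.hypot(*(ce[i]-u)))
    yy,xx=np.where(l==k);W=onplane(p,np.c_[xx,yy].astype(float),10)[:,:2]
    c=W.mean(0);d=np.linalg.svd(W-c,full_matrices=False)[2][0];t=(W-c)@d
    print("line",len(t),c.round(1),"yaw",np.degrees(np.arctan(-d[0]/d[1])).round(1),"mid",(c+d*(t.max()+t.min())/2).round(1),np.ptp(t).round(0))
    for q in("drying_rack",):
        d=pinpoint(q,p)[:1]
        for e in d: print((np.array(p["world_from_camera"])@np.r_[e["xyz"],1])[:3].round(1))
big=[cv2.resize(ps[0]["color"][170:290,250:400],(750,600),interpolation=cv2.INTER_CUBIC)]
cv2.imwrite("pics/c.png",big[0][:,:,::-1])
E
```

```text
amber [0, 1] [486.3 315.8] -8.8 -1.829 [np.int64(984), np.int64(675)]
amber [0] [486.6 316. ] -10.0 -0.968 [np.int64(984), np.int64(675)]
amber [1] [486.  318.3] -7.8 -0.913 [np.int64(984), np.int64(675)]
green [0, 1] [564.2 308.5] -5.2 -0.932 [np.int64(450), np.int64(258)]
green [0] [565.  302.6] -11.1 -0.406 [np.int64(450), np.int64(258)]
green [1] [564.5 310.9] -4.4 -0.599 [np.int64(450), np.int64(258)]
line 179 [499.   51.5] yaw 0.9 mid [498.9  56.2] 147.0
[500.1  58.1   1.9]
line 231 [496.3  51.9] yaw 0.9 mid [496.2  57.9] 146.0
[496.7  58.9   1.5]
```

View pics/c.png

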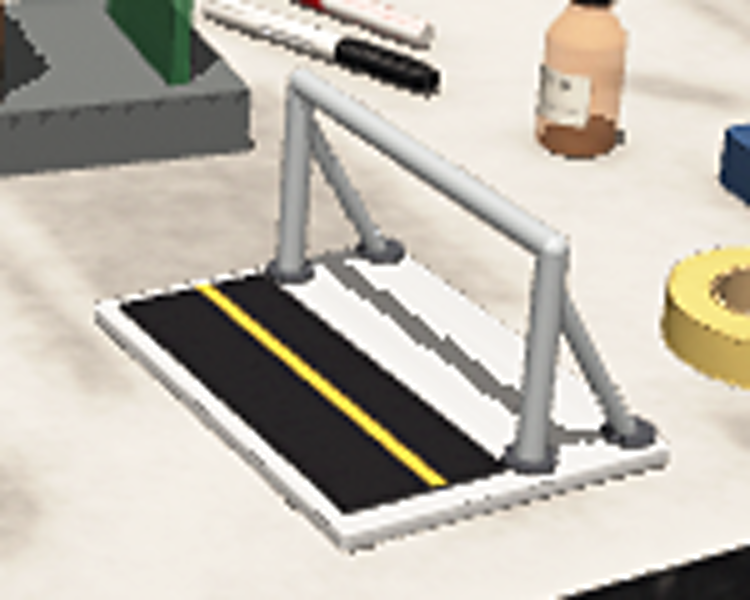

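>>> play_rows --increments '[[1,[0,0,0],0.1228],[1,[0,0,0],0.1228],[1,[0,0,0],0.1228],[1,[0,0,0],0.1228],[1,[0,0,0],0.1228],[1,[0,0,0],0.1228],[1,[0,0,0],0.1228],[1,[0,0,0],0.1228],[1,[0,0,0],0.1228],[1,[0,0,0],0.1228],[1,[0,0,0],0.1228],[1,[0,0,0],0]]'

```text
time: 2.1
tool_pos: [219.1, 558.6, 231.3]
tcp_rot: [180.0, 0.0, 80.8]
ft_force: [0.2, -0.1, -0.1]
finger_gap: 85.7
grip_force: 0.0
```

>>> play_rows --increments '[[1,[-16.5,25,0],0],[1,[-16.5,25,0],0],[1,[-16.5,25,0],0],[1,[-16.5,25,0],0],[1,[-16.5,25,0],0],[1,[-16.5,25,0],0],[1,[-16.5,25,0],0],[1,[-16.5,25,0],0],[1,[-16.5,25,0],0],[1,[-16.5,25,0],0],[1,[-16.5,25,0],0],[1,[-16.5,25,0],0]]'

```text
time: 3.1
tool_pos: [486.2, 315.8, 231.4]
tcp_rot: [180.0, -0.0, 81.5]
ft_force: [1.0, 0.6, 0.1]
finger_gap: 85.2
grip_force: 0.0
```

>>> play_rows --increments '[[1,[0,0,0],0],[1,[0,0,0],0]]'

```text
time: 3.27
tool_pos: [486.2, 315.8, 231.2]
tcp_rot: [-180.0, 0.0, 81.2]
ft_force: [-0.4, 0.3, 0.4]
finger_gap: 85.3
grip_force: 0.0
```

```bash
cat > go.py <<'E'
import sys
from h import *
x,y,yaw=map(float,sys.argv[1:4])
s=sense();t=s["tool_pos"];a=np.radians(s["tcp_rot"][2]);d=np.array([x,y])-t[:2]
print(s["time"],t.round(1),s["tcp_rot"].round(1) if hasattr(s["tcp_rot"],'round') else s["tcp_rot"],"dx",(d@[np.cos(a),np.sin(a)]).round(1),"dy",(d@[np.sin(a),-np.cos(a)]).round(1),"turn",(a-np.radians(yaw)).round(4),np.round(s["ft_force"],1),s["finger_gap"],s["grip_force"])
E
python3 go.py 486.3 316 81.2
python3 - <<'E'
from h import *
p=snapshot("wrist");cv2.imwrite("pics/w.png",p["color"][:,:,::-1])
M=np.array(p["world_from_camera"])
for z in(158,):
    W=box(486.3,316,np.radians(-8.8));print(proj(p,W[1::2]).round(0).tolist())
E
```

```text
3.2667 [486.2 315.8 231.2] [-180.     0.    81.2] dx 0.3 dy 0.1 turn 0.0006 [-0.4  0.3  0.4] 85.34344309899838 0.0
[[255.0, 249.0], [255.0, 148.0], [264.0, 249.0], [265.0, 148.0]]
```

View pics/w.png

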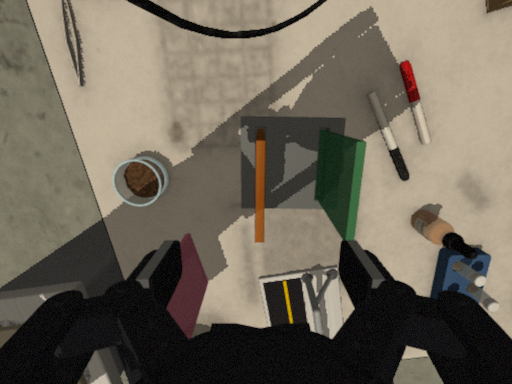

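The wrist view shows the amber plate edge-on, centred between the fingers (cols 255–265). Its near top end is at row ~242 against 249 predicted. I'll refit along y with this view.

Run:
```python
from h import *
ps=[snapshot("wrist"),snapshot("scene"),snapshot("side")]
c=[486,318,93]
ms=[amb(p,(5,20),c) for p in ps]
for p,m in zip(ps,ms): yy,xx=np.where(m);print(xx.min(),xx.max(),yy.min(),yy.max(),m.sum())
for sel in([0],[0,1],[0,1,2]):
    f=lambda v:-sum(iou(ps[i],ms[i],box(v[0],v[1],v[2]/50)) for i in sel)
    r=minimize(f,[486,318,-7],method="Nelder-Mead",options=dict(initial_simplex=np.array([[486,318,-7],[492,318,-7],[486,324,-7],[486,318,-2]])))
    print(sel,r.x[:2].round(1),np.degrees(r.x[2]/50).round(1),r.fun.round(3),[round(iou(ps[i],ms[i],box(r.x[0],r.x[1],r.x[2]/50)),3) for i in range(3)])
p=ps[0];d=pinpoint("plate_stand",p)
print([(np.array(p["world_from_camera"])@np.r_[e["xyz"],1])[:3].round(1) for e in d],np.array(p["world_from_camera"])[:3,3].round(0))
```

```text
256 266 129 243 1125
236 250 115 190 985
263 274 109 184 682
[0] [487.1 322.9] -9.6 -0.939 [np.float64(0.939), np.float64(0.838), np.float64(0.836)]
[0, 1] [487.  320.6] -9.7 -1.801 [np.float64(0.903), np.float64(0.898), np.float64(0.843)]
[0, 1, 2] [486.7 319.5] -9.4 -2.666 [np.float64(0.892), np.float64(0.914), np.float64(0.86)]
[array([523.9, 317.8,   1.7])] [497. 390. 374.]
```

>>> play_rows --increments '[[1,[3.7,0,0],0.009],[1,[0,0,15],0],[1,[0,0,15],0],[1,[0,0,15],0],[1,[0,0,15],0],[1,[0,0,15],0],[1,[0,0,12],0],[1,[0,0,12],0],[1,[0,0,12],0],[1,[0,0,0],0],[1,[0,0,0],0]]'

```text
time: 4.43
tool_pos: [485.2, 320.5, 119.5]
tcp_rot: [-179.9, 0.1, 80.7]
ft_force: [-0.1, -0.3, 0.9]
finger_gap: 85.6
grip_force: 0.0
```

>>> play_rows --increments '[[-1,[0,0,0],0],[-1,[0,0,0],0],[-1,[0,0,0],0],[-1,[0,0,0],0],[-1,[0,0,0],0],[-1,[0,0,0],0],[-1,[0,0,0],0],[-1,[0,0,0],0],[-1,[0,0,0],0],[-1,[0,0,0],0],[-1,[0,0,0],0],[-1,[0,0,0],0]]' --force 30

```text
time: 5.43
tool_pos: [485.9, 320.7, 120.6]
tcp_rot: [180.0, -0.0, 80.7]
ft_force: [0.3, -0.3, 3.3]
finger_gap: 7.7
grip_force: 31.5
```

>>> play_rows --increments '[[-1,[0,0,-3],0],[-1,[0,0,-5],0],[-1,[0,0,-8],0],[-1,[0,0,-8],0],[-1,[0,0,-8],0],[-1,[0,0,-12],0],[-1,[0,0,-12],0],[-1,[0,0,-12],0],[-1,[0,0,-12],0],[-1,[0,0,-12],0],[-1,[0,0,-8],0],[-1,[0,0,0],0]]' --force 40

```text
time: 6.43
tool_pos: [486.9, 321.2, 223.3]
tcp_rot: [179.8, -0.1, 80.7]
ft_force: [0.2, 0.3, -2.3]
finger_gap: 7.7
grip_force: 39.2
```

```bash
python3 go.py 497.5 60 90.9
python3 - <<'E'
from h import *
p=snapshot("scene");q=snapshot("side")
cv2.imwrite("pics/l.png",cv2.resize(np.hstack([p["color"][60:260,150:400],q["color"][60:260,150:400]]),(800,320))[:,:,::-1])
E
```

```text
6.4333 [486.9 321.2 223.3] [ 1.798e+02 -1.000e-01  8.070e+01] dx -256.1 dy 52.8 turn -0.1785 [ 0.2  0.3 -2.3] 7.742909894753495 39.181678891181946
```

View pics/l.png

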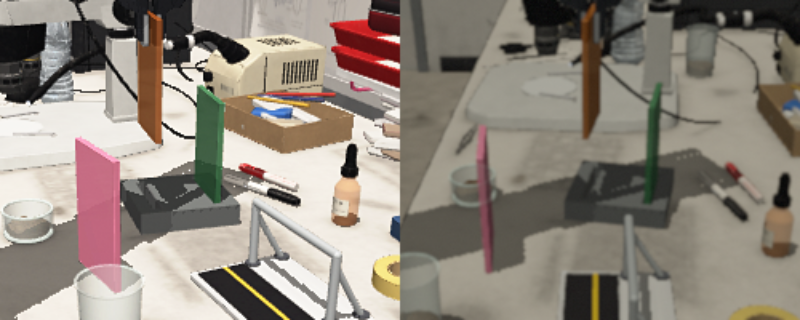

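>>> play_rows --increments '[[-1,[0,0,0],-0.089],[-1,[0,0,0],-0.0895],[-1,[0,0,0],0]]'

```text
time: 6.78
tool_pos: [485.2, 320.3, 218.9]
tcp_rot: [-179.9, 0.1, 91.1]
ft_force: [-0.9, 1.2, -3.1]
finger_gap: 7.6
grip_force: 39.1
```

>>> play_rows --increments '[[-1,[-10,0.5,0],0],[-1,[-20,0.5,0],0],[-1,[-25,0.6,0],0],[-1,[-25,0.6,0],0],[-1,[-26,0.6,0],0],[-1,[-26,0.6,0],0],[-1,[-26,0.6,0],0],[-1,[-26,0.6,0],0],[-1,[-25,0.6,0],0],[-1,[-25,0.6,0],0],[-1,[-18,0.5,0],0],[-1,[-9.3,0.2,0],0]]'

```text
time: 7.78
tool_pos: [496.0, 56.8, 219.9]
tcp_rot: [-180.0, 0.1, 90.6]
ft_force: [0.2, 0.7, -2.4]
finger_gap: 7.7
grip_force: 39.1
```

>>> play_rows --increments '[[-1,[0,0,15],0],[-1,[0,0,20],0],[-1,[0,0,20],0],[-1,[0,0,15],0],[-1,[0,0,10],0],[-1,[0,0,0],0],[-1,[0,0,0],0]]'

```text
time: 8.37
tool_pos: [496.0, 59.6, 140.1]
tcp_rot: [-179.9, -0.0, 90.9]
ft_force: [0.0, 0.3, -2.5]
finger_gap: 7.6
grip_force: 39.1
```

```bash
python3 go.py 497.5 60 90.9
python3 - <<'E'
from h import *
ps=[snapshot("scene"),snapshot("side")]
cv2.imwrite("pics/m.png",cv2.resize(np.hstack([p["color"][60:300,200:420] for p in ps]),(792,432))[:,:,::-1])
z=sense()["tool_pos"][2]-112.5
ms=[amb(p,(5,20),[497.5,60,z+50]) for p in ps]
for sel in([0],[1],[0,1]):
    f=lambda v:-sum(iou(ps[i],ms[i],box(v[0],v[1],.0157,v[2],z+112)) for i in sel)
    r=minimize(f,[497,60,z],method="Nelder-Mead",options=dict(initial_simplex=np.array([[497,60,z],[502,60,z],[497,66,z],[497,60,z+6]])))
    print(sel,r.x.round(1),z,r.fun)
E
```

```text
8.3667 [496.   59.6 140.1] [-179.9   -0.    90.9] dx 0.4 dy 1.5 turn -0.0007 [ 0.   0.3 -2.5] 7.598422747501282 39.14565861225128
[0] [516.3  89.5   8.9] 29.094345755695542 -0.680326608626016
[1] [495.3  94.2   7.4] 29.094345755695542 -0.7436033659424273
[0, 1] [496.2  59.2  29.2] 29.094345755695542 -1.3369373209786888
```

View pics/m.png

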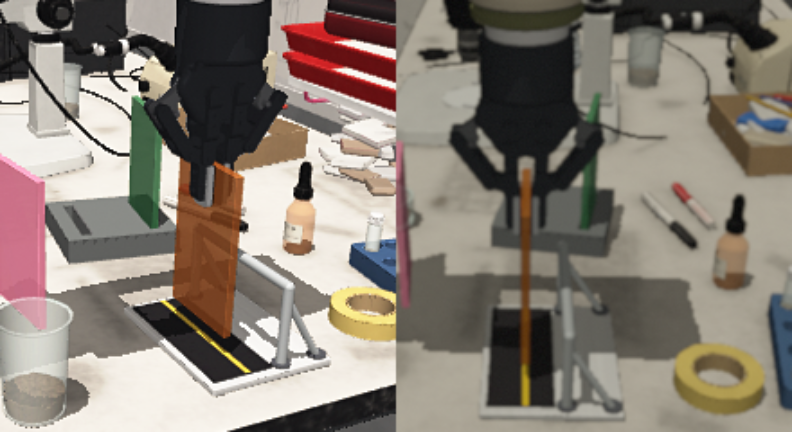

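>>> play_rows --increments '[[-1,[-2,1,4],0],[-1,[0,0,4],0],[-1,[0,0,4],0],[-1,[0,0,3],0],[-1,[0,0,1],0],[-1,[0,0,1],0],[-1,[0,0,0],0],[-1,[0,0,0],0]]'

```text
time: 9.13
tool_pos: [497.4, 57.5, 123.3]
tcp_rot: [180.0, -0.0, 90.9]
ft_force: [-0.9, -0.4, -2.1]
finger_gap: 7.4
grip_force: 39.2
```

>>> play_rows --increments '[[-1,[0,0,0.7],0],[-1,[0,0,0.7],0],[-1,[0,0,0],0],[-1,[0,0,0],0]]'

```text
time: 9.47
tool_pos: [497.9, 57.5, 122.6]
tcp_rot: [179.9, 0.0, 90.9]
ft_force: [-0.4, -0.6, 2.7]
finger_gap: 7.5
grip_force: 40.0
```

>>> play_rows --increments '[[-0.25,[0,0,0],0],[-0.25,[0,0,0],0],[-0.25,[0,0,0],0],[-0.25,[0,0,0],0],[-0.25,[0,0,0],0],[-0.25,[0,0,0],0]]'

```text
time: 9.97
tool_pos: [497.4, 57.5, 121.8]
tcp_rot: [-180.0, 0.0, 90.9]
ft_force: [-0.3, -0.3, -0.3]
finger_gap: 32.0
grip_force: 0.0
```

>>> play_rows --increments '[[-0.25,[0,2,0],0],[-0.25,[0,2,0],0],[-0.25,[0,2,0],0],[-0.25,[0,2,0],0],[-0.25,[0,2,0],0],[-0.25,[0,2,0],0],[-0.25,[0,2,0],0],[-0.25,[0,2,0],0],[-0.25,[0,2,0],0],[-0.25,[0,2,0],0],[-0.25,[0,2,0],0],[-0.25,[0,2,0],0]]'

```text
time: 10.97
tool_pos: [521.6, 57.9, 121.9]
tcp_rot: [180.0, -0.0, 90.9]
ft_force: [-0.1, 0.2, -0.8]
finger_gap: 31.8
grip_force: 0.0
```

```bash
python3 go.py 543 57 90.9
python3 - <<'E'
from h import *
ps=[snapshot("scene"),snapshot("side")]
cv2.imwrite("pics/n.png",cv2.resize(np.hstack([p["color"][60:300,200:420] for p in ps]),(792,432))[:,:,::-1])
E
```

```text
10.9667 [521.6  57.9 121.9] [180.   -0.   90.9] dx -1.2 dy 21.4 turn -0.0 [-0.1  0.2 -0.8] 31.755298516241126 0.0
```

View pics/n.png

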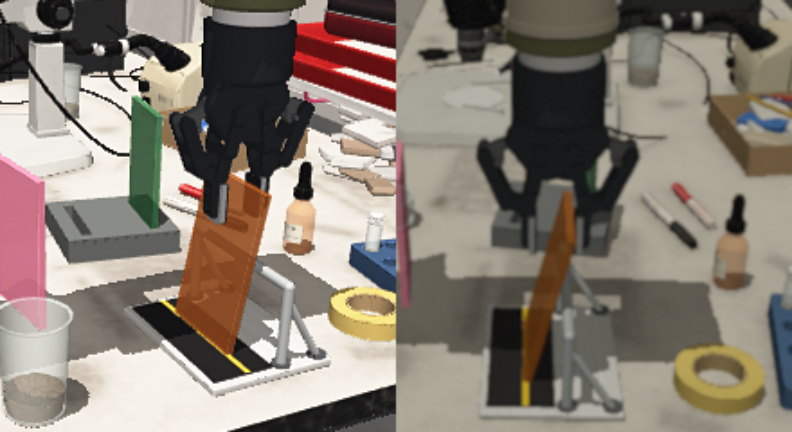

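The plate is leaning on the leading finger with its bottom on the line (side crop 527,375). I'll continue to the rail, then open and leave.

>>> play_rows --increments '[[-0.25,[0,2,0],0],[-0.25,[0,2,0],0],[-0.25,[0,2,0],0],[-0.25,[0,2,0],0],[-0.25,[0,2,0],0],[-0.25,[0,2,0],0],[-0.25,[0,2,0],0],[-0.25,[0,2,0],0],[-0.25,[0,2,0],0],[-0.25,[0,2,0],0],[-0.25,[0,2,0],0],[-0.25,[0,0,0],0]]'

```text
time: 12.07
tool_pos: [543.7, 58.2, 121.9]
tcp_rot: [180.0, 0.0, 90.9]
ft_force: [0.6, -0.3, -1.1]
finger_gap: 32.5
grip_force: 0.0
```

>>> play_rows --increments '[[0.6,[0,0,0],0],[0.6,[0,0,0],0],[0.6,[0,0,0],0],[0.6,[0,0,0],0],[0.6,[0,0,0],0],[0.6,[0,0,0],0],[0.6,[0,0,-4],0],[0.6,[0,0,-8],0],[0.6,[0,0,-12],0],[0.6,[0,0,-15],0],[0.6,[0,0,-20],0],[0.6,[0,0,-20],0]]'

```text
time: 13.07
tool_pos: [543.4, 58.2, 202.8]
tcp_rot: [180.0, -0.0, 90.9]
ft_force: [-0.0, -0.6, -0.4]
finger_gap: 68.4
grip_force: 0.0
```

>>> play_rows --increments '[[0.6,[0,0,-20],0],[0.6,[0,0,-20],0],[0.6,[0,0,0],0],[0.6,[0,0,0],0]]'

```text
time: 13.4
tool_pos: [544.7, 58.2, 243.8]
tcp_rot: [179.7, 0.0, 90.9]
ft_force: [0.7, 1.1, 0.1]
finger_gap: 68.4
grip_force: 0.0
```

Run:
```python
from h import *
ps=[snapshot("scene"),snapshot("side")]
cv2.imwrite("pics/o.png",cv2.resize(np.hstack([p["color"][60:300,200:420] for p in ps]),(792,432))[:,:,::-1])
ms=[amb(p,(5,20),[520,57,80]) for p in ps]
def tb(v):
    x,y,a,t=v[0],v[1],v[2]/50,v[3]/50
    L=np.array([[u,w,z] for u in(-4,4) for w in(-45,45) for z in(0,150)],float)
    R=cv2.Rodrigues(np.array([0,0,a]))[0]@cv2.Rodrigues(np.array([0,t,0]))[0]
    return L@R.T+[x,y,11.4]
f=lambda v:-sum(iou(p,m,tb(v)) for p,m in zip(ps,ms))
v0=np.array([497,57,.8,17.]);r=minimize(f,v0,method="Nelder-Mead",options=dict(initial_simplex=np.vstack([v0,v0+np.diag([5,5,4,4.])])))
print(r.x[:2],np.degrees(r.x[2:]/50),r.fun)
g=snapshot("side")
print((g["color"].astype(int)-ps[1]["color"]).__abs__().max())
```

```text
[496.56943035  55.42229007] [ 0.62065006 19.25862961] -1.5992709951381259
85
```

View pics/o.png

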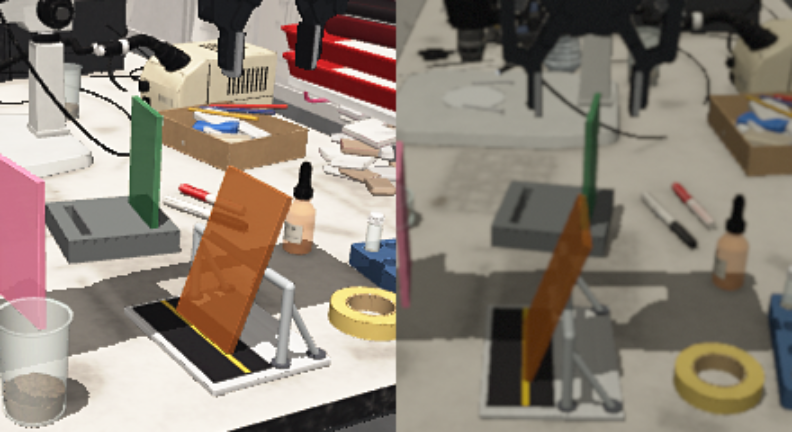

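The plate rests on the rail with its bottom on the line, leaning about 19°. The green plate is untouched and the gripper is clear.

```bash
python3 -c "
from bench import *
print(hand_in())"
```

```text
the job is handed in; nothing more can be done
None
```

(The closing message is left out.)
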